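# Refit the retaining ring of a chain reel

### The job

One of the two chain reels has lost the ring that keeps its spring cap down. Take the ring pliers off their stand by the handles, squeeze them fully so that the ring on their tips spreads, slide the ring down over that reel's spindle and push the spring cap down with it to its stop, so that the ring lies flat at the groove. Finish there, still holding the pliers fully squeezed and pushed down so the ring stays spread at the groove; leave the mug, the bare spool and the screwdriver alone.

Things in the scene. Friction and masses are not known exactly. Their poses are not given: they have to be found in the camera images.
- pliers: External ring pliers, 139 mm long, 0.17 kg, standing upright on the stand, tips down, the ring hooked on both tips (it stays on them). Origin: midway between the tip ends, level with the ring's underside; z up to the handles, y from handle to handle, x towards the ring. Joint disc 21 mm across, 11 mm thick along x, 56 mm up. Black rubber handles, 12 mm thick along x, from 83 to 139 mm up
- grip (a point): Point to grip: midway between the pliers' handles, 124 mm above the tip ends, 15 mm below the handle ends; same axes as pliers, the fingers close along its y. Untouched, the handles splay in a V, 62 mm over their outer faces here (66 mm at the ends); fully squeezed they are parallel, 32 mm over their outer faces
- ring (a point): Centre of the spread ring on its underside, 14 mm in front (+x) of the pliers' tips, moving with the pliers, same axes. Plain steel ring, 3 mm thick, about 34 mm across, square to the pliers. Relaxed, its bore is about 20 mm wide and will not pass the spindle; fully spread, a 28 mm circle round this point fits in it: 2 mm of play all round the spindle
- handle_left (a joint): How far each handle is squeezed, and with it the ring spread: 0 relaxed, 0.209 rad fully squeezed, at a stop. Both handles move alike. The return spring resists with about 6 N at first and 12 N per handle at the end; a firm grip (60 N) against the stop does no harm
- ring_stand: Fixed wooden stand, base 85 x 80 x 20 mm, with an upright steel peg 16 mm across (top 91 mm above the bench), three spare rings at its foot (top at 29 mm) and a back rest 40 mm wide, 98 mm high. The pliers stand between back rest and peg, their ring round the peg: lift them straight up clear of both. Origin: centre of the underside; +x from back rest to peg
- reel: Fixed chain reel that has lost its ring: round steel foot 110 mm across, spool of brass chain with grey flanges 84 mm across (top at 54 mm), upright steel spindle 24 mm thick, chamfered at its top end 82 mm above the bench, and a spring cap. No ring on the cap; only 4 mm of spindle stands above it. Origin: centre of the underside, on the spindle axis, z up
- seat (a point): Point on the spindle axis of that reel, 68 mm above the bench, on the lower edge of the groove: where the centre of the ring's underside must come. The top of the cap is at this height when the cap is at its stop
- cap (a joint): How far the spring cap of that reel (aluminium, 50 mm across at the top) is pushed down: 0 up (its top 78 mm above the bench), 0.010 m at its stop. The spring pushes back with about 3 N at first, 6 N at the stop, and lifts the cap again when let go
- done_reel: The other chain reel, fixed, the same but complete: its cap is down and held by its ring, and 14 mm of spindle stands out above the cap. Origin: centre of the underside
- mug: Clear glass mug, 72 mm across, 90 mm high, loose. Origin: centre of the underside
- bare_spool: Empty wooden spool, 60 mm across, 44 mm high, loose. Origin: centre of the underside
- screwdriver: Screwdriver with wooden handle, 160 mm long, lying loose near the robot. Origin: its underside
Mind the look-alikes: they are no part of the job. Of the things shaped like the pliers, the bare steel one is meant.

How it is judged (in metres and radians):
On the way:
1. the pliers are lifted off their stand in the fingers, the ring spread and clear above the peg (height (world z) of ring above 0.092 m and value of joint handle_left above 0.17 rad and contact force between the fingers and pliers above 3 N), for 0.1 s.
At the end, for the whole second after the job is handed in: Held still in the fingers: squeeze 0.188 rad or more, ring centre within 3.5 mm of the spindle axis and 2 mm of the seat height, pliers within 0.1 rad of upright, cap 8.5 mm or more down under the ring (over 2 N), the arm itself not touching the reel (value of joint handle_left above 0.188 rad and horizontal distance between ring and seat below 0.0035 m and z of ring in the frame of seat between -0.002 and 0.002 m and angle between pliers's own z axis and vertical below 0.1 rad and value of joint cap above 0.0085 m and contact force between pliers and reel above 2 N and contact force between the fingers and pliers above 3 N and contact force between the arm and reel below 0.5 N and linear speed of pliers below 0.02 m/s); the arm keeps its last pose, push and grip.
It fails at once if the mug was knocked or moved (distance of mug from where it was at the start of the episode above 0.02 m or angle between mug's own z axis and vertical above 0.3 rad).
It fails at once if the bare spool was knocked or moved (distance of bare_spool from where it was at the start of the episode above 0.02 m or angle between bare_spool's own z axis and vertical above 0.3 rad).
It fails at once if the screwdriver was moved (distance of screwdriver from where it was at the start of the episode above 0.02 m).
It also fails if it takes over 54 s, if anything falls off the work surface, if the arm or the gripper's body presses on something with over 40 N, if the wrist force passes 120 N, or if a joint passes its speed limit or range.

### The arm

A 6-joint arm with a two-finger parallel gripper is mounted at the origin on the work surface. World frame = base frame: x ahead of the robot, y to its left, z up, the work surface at z = 0. Lengths are in mm, angles in rad, forces in N, time in s.
With the tool pointing down it reaches from about 275 to 1000 mm from the base axis. Payload 8.4 kg.
Tool frame: the origin (TCP) lies at the very end of the fingers, on their centre line; the grasp point (between the pads) lies 19 mm behind it; z points along the fingers, y is the line along which they close (so a half turn about z gives the same grasp; the last joint's range is limited). The gripper opens to 85 mm and grips with 20 to 120 N. Pads are 22 mm wide; open, the fingers measure 114 mm over their backs; the gripper's body (76 mm by 85 mm) begins 54 mm behind the grasp point. The pads swing forward as they close: fully open they stand 13 mm farther back than shut.
Start: joints at [-1.111, 0.353, 1.633, -0, 1.155, -0.002], TCP at [278.474, -559.536, 231.281] pointing down, gripper open.
Joint ranges: [-2.63, 2.63], [-0.92, 2.1], [0.06, 2.66], [-1.3, 4.44], [0, 2.69], [-3.02, 3.02]. Speed limits (rad/s): [2.22, 2.22, 2.79, 3.14, 3.14, 3.14].

### API

Orientations are given as [roll, pitch, yaw] about the fixed x, y, z axes, in that order (R = Rz(yaw) Ry(pitch) Rx(roll)).
In Python, from rig import sensors, grab_frame, camera_params, order gives the robot as it stands. The module is installed in compiled form; this text tells all that it offers.
- The arm moves only by the tool move_arm, never from a script. Its argument "motion" is a list of rows, each a list of 7 numbers: the turn, a rotation vector about the tool's x, y, z in parts of the range, where 1.0 means 4 rad, then the shift along the tool's x, y, z in fractions of the full range, 1 being 0.8 m, then the finger opening in m, from 0 to 0.0854. A call has 1 to 8 rows; each row is the pose to reach, as a shift and turn from the pose commanded when the call began, along the tool's axes at that moment; what a row does not reach only later rows make up. A row lasts 1/8 s, in which the tool goes at most 62.5 mm and 10.7 degrees, less where a joint would pass 70% of its speed; a pose out of reach is approached as far as the arm can. A call with a gripper value outside its range is refused whole. The fingers move at their own pace and stop on an object; "grip_force" is the grip in N (left out, the last holds). Time passes only in rows, so rows that repeat a pose let the fingers close. It gives the time, the measured TCP pose, the force, the opening and the grip force at its end, in the units of the state.
- sensors.sense(): the state, without advancing time (a new reading comes with each control period).
- grab_frame(name): name is "scene" or "top" or "wrist"; returns (picture, depth): 384x512x3 uint8, red, green, blue; 384x512 float32, mm along the optical axis (not along the pixel's ray), 0 where there is no reading.
- camera_params(name): a dict with "camera_matrix" (3x3 intrinsics, pixels), "world_from_camera" (4x4, takes a point from camera to world coordinates). Camera axes: x right, y down, z forward; pixel columns grow to the right and rows downward; lengths in mm; the calibration is good to about 2 mm. A picture is of the moment at which its call begins: read the wrist's pose just before it. camera_params takes no time and is no camera call; for the wrist camera it gives the pose at the moment of the call.
- order.sign_off(): hands the job in; it is judged then, once.
The state is a dict: "clock": time; "qpos": joint angles; "qvel": joint speeds; "joint_efforts": joint torques, N m; "eef_pos": TCP position; "tcp_rot": TCP orientation; "contact_force": force on the tool from outside, world axes, zero at the start; "wrist_torque": the same for the moment, N m; "opening": opening from 0.0 (shut) to 1.0 (fully open); "grasp_force": force on a finger pad.
Only numpy, scipy, OpenCV 4.12 (cv2) and the standard library are available. Lean on these libraries where they do the work, as an engineer would, in place of code of your own. Each camera call takes 0.05 s, during which the arm holds its last target. There are 200 camera calls.

## Working session

There is one attempt and no reset: what is moved stays moved. The work goes in short steps, Python scripts to look and compute and a tool call to move; the robot and the scene stay as the last step left them, time stands still between calls to the robot, and variables do not carry over. Pictures are saved under pics/ and viewed, at most 10 in all, crops included, and the job is handed in when it is done.

Besides the shell and the picture viewer there is one more tool, called after "Emit:" in YAML: its name, and indented under it one key for each argument. move_arm: Moves the arm, as the interface text tells. Its arguments: {"type":"object","properties":{"motion":{"type":"array","items":{"type":"array","items":{"type":"number"}}},"grip_force":{"type":"number"}},"required":["motion"]}

```bash
mkdir -p pics
cat > h.py <<'E'
import numpy as np, cv2
from rig import sensors, grab_frame, camera_params, order
def grab(n):
    p=camera_params(n); im,d=grab_frame(n)
    return im,d,np.array(p["camera_matrix"]),np.array(p["world_from_camera"])
def cloud(d,K,T):
    v,u=np.mgrid[0:d.shape[0],0:d.shape[1]]
    P=np.stack([(u-K[0,2])/K[0,0]*d,(v-K[1,2])/K[1,1]*d,d],-1)
    W=P@T[:3,:3].T+T[:3,3]; W[d<=0]=np.nan
    return W
def ray(u,v,K,T,z):
    r=T[:3,:3]@np.array([(u-K[0,2])/K[0,0],(v-K[1,2])/K[1,1],1]); return T[:3,3]+r*(z-T[2,3])/r[2]
E
python3 - <<'E'
from h import *
for n in("scene","top"):
    im,d,K,T=grab(n); np.savez(n,im=im,d=d,K=K,T=T)
    cv2.imwrite(f"pics/{n}0.png",cv2.resize(im[...,::-1],(800,600)))
    print(n,K[0,0],T.round(2).tolist())
print(sensors.sense())
E
```

```text
scene 348.21473032853135 [[0.7, 0.4, -0.59, 1100.21], [0.71, -0.39, 0.59, -470.49], [0.01, -0.83, -0.56, 611.19], [0.0, 0.0, 0.0, 1.0]]
top 410.1062312675029 [[0.02, -0.99, 0.11, 500.18], [-1.0, -0.02, 0.02, 42.87], [-0.01, -0.11, -0.99, 959.43], [0.0, 0.0, 0.0, 1.0]]
{'clock': 0.1, 'qpos': array([-1.11139805e+00,  3.53630364e-01,  1.63409702e+00,  3.67515686e-06,
        1.15520735e+00, -2.41858071e-03]), 'qvel': array([ 1.12696845e-04, -7.86682906e-04, -2.41979654e-03, -2.80346663e-04,
       -4.93426257e-05, -1.52915879e-03]), 'joint_efforts': array([ 1.27987814e-04, -6.06359267e+01, -3.42820644e+01, -1.13520130e-04,
        3.94924369e-03, -1.48048775e-05]), 'eef_pos': array([ 278.27329894, -559.12420351,  230.58866903]), 'tcp_rot': array([-3.14025059e+00, -6.60624411e-06,  4.61815371e-01]), 'contact_force': array([ 0.52374078, -0.56905164,  0.59132356]), 'wrist_torque': array([ 0.0220162 ,  0.03756192, -0.03838832]), 'grasp_force': 0.0, 'opening': 1.0007174905340124}
```

View pics/scene0.png

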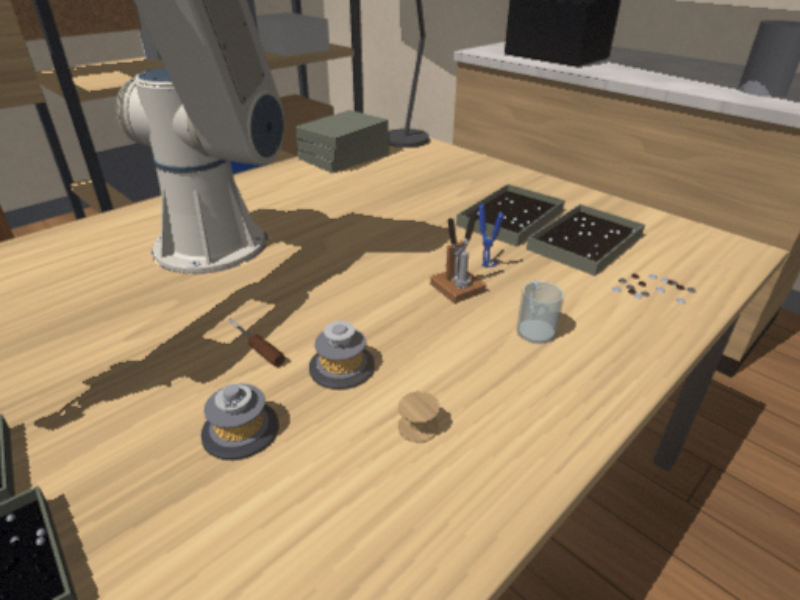

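View pics/top0.png

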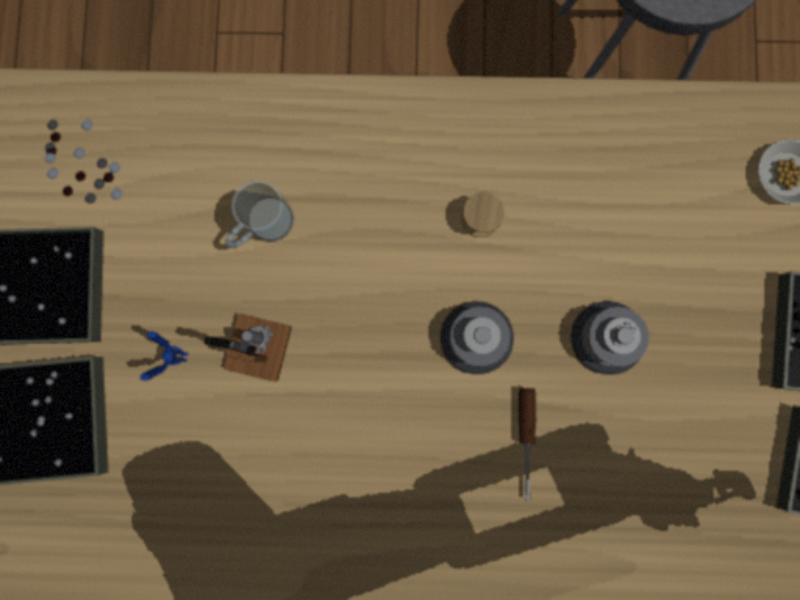

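The scene picture shows the stand with the black-handled pliers at (460,265), blue look-alike pliers at (490,235), reels at (340,350) and (238,415), the spool at (418,412), the mug at (540,310) and the screwdriver at (260,345). In the top picture the reels are at (477,337) and (610,337), and the stand is at (257,347). I'll measure with depth next.

Run:
```python
from h import *
dd={n:np.load(n+".npz") for n in("scene","top")}
W={n:cloud(dd[n]["d"],dd[n]["K"],dd[n]["T"]) for n in dd}
t=W["top"]
table=t[np.isfinite(t[...,2])]; print("table z",np.median(table[:,2]))
# reels, top view
for n,boxes in {"top":[(275,335,185,245),(360,420,185,245)],"scene":[(195,245,200,250),(125,182,240,295)]}.items():
  for (u0,u1,v0,v1) in boxes:
    w=W[n][v0:v1,u0:u1].reshape(-1,3)
    for lo,hi in((2,16),(44,60),(60,73),(73,79.5),(79.5,90)):
        s=w[(w[:,2]>lo)&(w[:,2]<hi)]
        if len(s)>3:
            (c,r)=cv2.minEnclosingCircle(s[:,:2].astype(np.float32)); print(n,(u0,v0),(lo,hi),len(s),"med",np.median(s,0).round(1),"circ",np.round(c,1),round(r,1))
# stand / pliers
for n,(u0,u1,v0,v1) in {"top":(100,195,190,250),"scene":(270,315,130,195)}.items():
    w=W[n][v0:v1,u0:u1]; c=dd[n]["im"][v0:v1,u0:u1].astype(int)
    hsv=cv2.cvtColor(dd[n]["im"][v0:v1,u0:u1],cv2.COLOR_RGB2HSV)
    for lo,hi in((15,25),(25,60),(60,85),(85,110),(110,132),(132,150)):
        m=(w[...,2]>lo)&(w[...,2]<hi); s=w[m]
        if len(s): print(n,(lo,hi),len(s),s.mean(0).round(1),s.min(0).round(0),s.max(0).round(0))
    m=(w[...,2]>80)
    for p,q in zip(w[m],c[m]): print(p.round(0).astype(int).tolist(),q.tolist(),end=" ")
    print()
    cv2.imwrite(f"pics/{n}1.png",cv2.resize(dd[n]["im"][v0:v1,u0:u1,::-1],None,fx=8,fy=8,interpolation=cv2.INTER_CUBIC))
```

```text
table z -0.8476050886085318
top (275, 185) (2, 16) 692 med [532.1 -36.4   8.2] circ [548.5 -49.5] 90.2
top (275, 185) (44, 60) 700 med [539.4 -48.6  53.2] circ [541.2 -52.6] 41.8
top (275, 185) (73, 79.5) 322 med [541.4 -52.1  77.1] circ [541.4 -52.7] 24.9
top (275, 185) (79.5, 90) 96 med [541.4 -52.8  81.3] circ [541.7 -52.6] 23.6
top (360, 185) (2, 16) 748 med [ 539.4 -219.1    8.3] circ [ 543.8 -246.5] 90.8
top (360, 185) (44, 60) 723 med [ 544.4 -240.7   53.1] circ [ 545.5 -247.5] 42.3
top (360, 185) (60, 73) 309 med [ 545.2 -243.6   67.5] circ [ 546.1 -247.5] 25.1
top (360, 185) (73, 79.5) 35 med [ 544.5 -243.8   78.5] circ [ 545.8 -249.4] 13.6
top (360, 185) (79.5, 90) 74 med [ 546.3 -247.2   81.3] circ [ 546.  -247.5] 11.5
scene (195, 200) (2, 16) 539 med [568.8 -75.4   9.2] circ [506.2 -32.4] 112.3
scene (195, 200) (44, 60) 388 med [556.1 -65.2  53.4] circ [542.1 -52.6] 42.9
scene (195, 200) (60, 73) 30 med [556.2 -63.   66.1] circ [548.5 -58.3] 17.3
scene (195, 200) (73, 79.5) 156 med [547.2 -55.3  77.2] circ [541.9 -53. ] 25.7
scene (195, 200) (79.5, 90) 49 med [544.9 -53.1
[... 22032 characters left out ...]
89, 90] [521, 269, 84] [86, 84, 83] [528, 265, 88] [128, 126, 127] [532, 264, 90] [158, 155, 159] [533, 268, 89] [152, 150, 153] [538, 267, 91] [142, 139, 143] [539, 270, 91] [146, 136, 126] [521, 260, 84] [97, 94, 94] [522, 263, 83] [83, 79, 78] [523, 267, 82] [91, 89, 87] [529, 264, 86] [122, 119, 121] [534, 262, 89] [132, 130, 133] [538, 263, 90] [132, 130, 134] [538, 268, 88] [112, 112, 113] [540, 269, 88] [128, 115, 102] [529, 265, 82] [116, 115, 116] [535, 261, 86] [110, 107, 108] [537, 264, 86] [111, 109, 110] [540, 266, 86] [99, 98, 97] [541, 268, 85] [123, 110, 93] [535, 261, 82] [124, 122, 125] [537, 264, 82] [111, 109, 110] [539, 266, 82] [98, 95, 96] [540, 270, 81] [129, 113, 94]
```

Only 4 mm of spindle stands above the cap on the reel at about (541.5, -52.6), so that's the target. The pliers' handle ends are near (523, 298) and (512, 244.5) with the peg at (533, 267.5), so the pliers' x axis has a yaw of about -0.21. I'll move towards the stand now.

Careful with the scale: shifts go in shares of 0.8 m and turns go in shares of 4 rad. That gives: -0.3184 m / 0.8 = -0.398, 0.292 m / 0.8 = 0.365, -1.234 rad / 4 = -0.3085.

Emit:
move_arm:
  motion:
    - [0,0,-0.0385,0.0456,-0.0498,-0.0038,0.085]
    - [0,0,-0.077,0.0913,-0.0995,-0.0075,0.085]
    - [0,0,-0.1155,0.1369,-0.1493,-0.0113,0.085]
    - [0,0,-0.154,0.1825,-0.199,-0.015,0.085]
    - [0,0,-0.1925,0.2281,-0.2488,-0.0188,0.085]
    - [0,0,-0.231,0.2738,-0.2985,-0.0225,0.085]
    - [0,0,-0.2695,0.3194,-0.3483,-0.0263,0.085]
    - [0,0,-0.3085,0.365,-0.398,-0.03,0.085]

```text
clock: 1.1
eef_pos: [398.1, -142.7, 255.4]
tcp_rot: [3.141, 0.0, 1.701]
contact_force: [0.7, 0.3, 0.3]
opening: 0.992
grasp_force: 0.0
```

```bash
cat >> h.py <<'E'
from scipy.spatial.transform import Rotation as Ro
def go(p,yaw):
    "shift and turn (tool axes) from the measured pose to TCP p, tool down with the given yaw"
    s=sensors.sense(); R=Ro.from_euler("xyz",s["tcp_rot"]); G=Ro.from_euler("xyz",[np.pi,0,yaw])
    print("at",s["eef_pos"].round(1),s["tcp_rot"].round(3),"q",s["qpos"].round(2),"t",s["clock"])
    print("turn",(R.inv()*G).as_rotvec().round(4),"shift mm",R.inv().apply(np.array(p)-s["eef_pos"]).round(1))
E
python3 - <<'E'
from h import *
go([517,271,250],2.93)
p=camera_params("wrist"); print(np.array(p["world_from_camera"]).round(2).tolist(), p["camera_matrix"][0])
E
```

```text
at [ 398.1 -142.7  255.4] [3.141 0.    1.701] q [-0.35  0.    2.01  0.    1.13 -0.48] t 1.1
turn [ 1.0000e-04  1.0000e-04 -1.2293e+00] shift mm [394.8 171.5   5.4]
[[0.99, 0.12, 0.04, 387.5], [0.13, -0.95, -0.3, -67.24], [-0.0, 0.3, -0.95, 398.1], [0.0, 0.0, 0.0, 1.0]] [331.15443412   0.         253.38006514]
```

Scaled: 0.392 m / 0.8 = 0.49, 0.343 m / 0.8 = 0.4288, 1.36 rad / 4 = 0.34.

Emit:
move_arm:
  motion:
    - [0,0,0.0425,0.0613,0.0269,0,0.085]
    - [0,0,0.085,0.1225,0.0538,0,0.085]
    - [0,0,0.1275,0.1838,0.0806,0,0.085]
    - [0,0,0.17,0.245,0.1075,0,0.085]
    - [0,0,0.2125,0.3063,0.1344,0,0.085]
    - [0,0,0.255,0.3675,0.1613,0,0.085]
    - [0,0,0.2975,0.4288,0.1875,0,0.085]
    - [0,0,0.34,0.49,0.2144,0,0.085]

```text
clock: 2.1
eef_pos: [519.4, 267.9, 255.0]
tcp_rot: [3.141, 0.0, 0.331]
contact_force: [1.1, -0.2, 0.3]
opening: 0.993
grasp_force: 0.0
```

Scaled: 0.553 rad / 4 = 0.1383.

Emit:
move_arm:
  motion:
    - [0,0,0.04,0,0,0,0.085]
    - [0,0,0.08,0,0,0,0.085]
    - [0,0,0.12,0,0,0,0.085]
    - [0,0,0.1383,0,0,0,0.085]
    - [0,0,0.1383,0,0,0,0.085]

```text
clock: 2.72
eef_pos: [519.1, 265.9, 254.9]
tcp_rot: [3.141, 0.001, -0.215]
contact_force: [0.1, -0.0, 0.2]
opening: 0.995
grasp_force: 0.0
```

Run:
```python
from h import *
go([517,271,250],-0.212)
im,d,K,T=grab("wrist"); np.savez("w1",im=im,d=d,K=K,T=T)
cv2.imwrite("pics/w1.png",im[...,::-1])
W=cloud(d,K,T)
z=W[...,2]; dark=(im.max(-1)<75)
m=(z>150)&(z<172)&dark&(abs(W[...,0]-517)<40)&(abs(W[...,1]-271)<45)
n,l,st,c=cv2.connectedComponentsWithStats(m.astype(np.uint8))
for i in range(1,n):
    if st[i,4]>30:
        w=W[l==i]; t=w[w[:,2]>np.percentile(w[:,2],90)-4]; print(i,st[i],c[i].round(0),"n",len(w),w.mean(0).round(1),"top z",np.percentile(w[:,2],95).round(1),"minrect",cv2.minAreaRect(w[:,:2].astype(np.float32)))
```

```text
at [519.1 265.9 254.9] [ 3.141e+00  1.000e-03 -2.150e-01] q [ 0.47  0.27  1.7  -0.    1.18  2.26] t 2.725
turn [ 0.0005  0.0005 -0.0033] shift mm [-3.1 -4.6  4.9]
1 [205 183  17  18 239] [213. 192.] n 239 [523.5 295.4 160.3] top z 165.0 minrect ((522.894775390625, 295.81695556640625), (11.318349838256836, 9.537084579467773), 78.99067687988281)
2 [273 183  16  18 229] [281. 191.] n 229 [512.7 245.3 160.6] top z 164.8 minrect ((511.8763732910156, 245.27345275878906), (10.69032096862793, 10.439351081848145), 78.13582611083984)
```

View pics/w1.png

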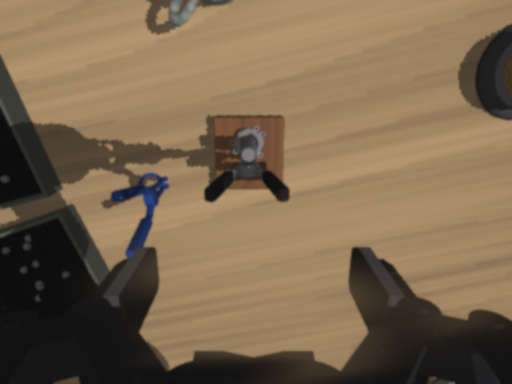

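The wrist picture shows the stand at (248,150) with the peg and ring at (250,145). The black handle ends are at (213,192) and (281,191), and the blue pliers are off to the left at (145,210). The handle ends measure about 53 mm between centres at z≈165, which puts the pliers' origin near z=29, on top of the spare rings as it should be. Going down over the handles.

Scaled: 0.122 m / 0.8 = 0.1525, 0.115 m / 0.8 = 0.1438, -0.004 rad / 4 = -0.001.

Emit:
move_arm:
  motion:
    - [0,0,-0.001,-0.0033,-0.0051,0.0375,0.085]
    - [0,0,-0.001,-0.0033,-0.0051,0.075,0.085]
    - [0,0,-0.001,-0.0033,-0.0051,0.1,0.085]
    - [0,0,-0.001,-0.0033,-0.0051,0.125,0.085]
    - [0,0,-0.001,-0.0033,-0.0051,0.1438,0.085]
    - [0,0,-0.001,-0.0033,-0.0051,0.1525,0.085]
    - [0,0,-0.001,-0.0033,-0.0051,0.1525,0.085]

```text
clock: 3.65
eef_pos: [517.6, 270.5, 133.1]
tcp_rot: [3.141, 0.0, -0.212]
contact_force: [0.0, -0.1, 0.1]
opening: 0.997
grasp_force: 0.0
```

Run:
```python
from h import *
go([517.4,270.5,133],-0.211)
im,d,K,T=grab("wrist")
cv2.imwrite("pics/w2.png",im[...,::-1])
```

```text
at [517.6 270.5 133.1] [ 3.141  0.    -0.212] q [ 0.48  0.4   1.81 -0.    0.93  2.26] t 3.65
turn [ 0.0003  0.0003 -0.0006] shift mm [-0.2 -0.   0.1]
```

View pics/w2.png

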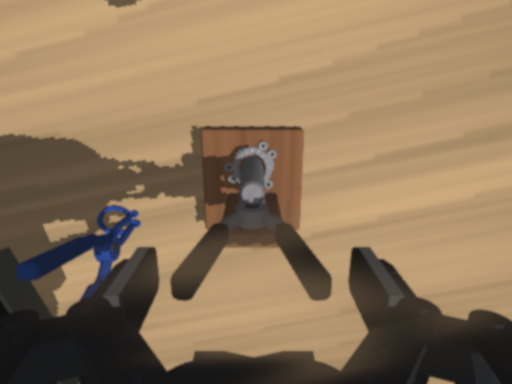

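The handles, at (190,280) and (315,280), sit centred between the finger pads at (150,260) and (358,260). Closing.

Scaled: -0.004 m / 0.8 = -0.005, -0.003 m / 0.8 = -0.0038.

Emit:
move_arm:
  motion:
    - [0,0,0,0,0,0,0.06]
    - [0,0,0,0,0,-0.0013,0.05]
    - [0,0,0,0,0,-0.0025,0.04]
    - [0,0,0,0,0,-0.0038,0.03]
    - [0,0,0,0,0,-0.005,0.025]
    - [0,0,0,0,0,-0.005,0.025]
    - [0,0,0,0,0,-0.005,0.025]
    - [0,0,0,0,0,-0.005,0.025]
  grip_force: 70

```text
clock: 4.7
eef_pos: [519.5, 272.2, 139.9]
tcp_rot: [-3.137, -0.004, -0.212]
contact_force: [-1.0, 3.1, 12.1]
opening: 0.333
grasp_force: 69.1
```

Scaled: -0.03 m / 0.8 = -0.0375, -0.004 m / 0.8 = -0.005.

Emit:
move_arm:
  motion:
    - [0,0,0,0,0,-0.005,0.025]
    - [0,0,0,0,0,-0.0125,0.025]
    - [0,0,0,0,0,-0.025,0.025]
    - [0,0,0,0,0,-0.0375,0.025]
    - [0,0,0,0,0,-0.0375,0.025]

```text
clock: 5.32
eef_pos: [517.4, 270.5, 167.9]
tcp_rot: [-3.141, 0.0, -0.212]
contact_force: [-0.1, 0.8, -1.8]
opening: 0.333
grasp_force: 69.7
```

Run:
```python
from h import *
print(sensors.sense()["wrist_torque"])
im,d,K,T=grab("wrist")
cv2.imwrite("pics/w3.png",im[...,::-1])
```

```text
[ 0.04038147 -0.02931279 -0.06037159]
```

View pics/w3.png

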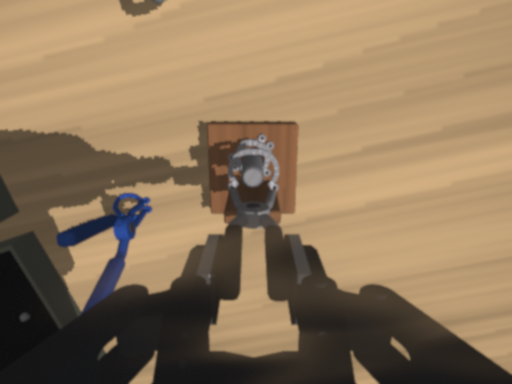

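The handles are parallel in the fingers, the ring has spread around the peg at (255,170), and 1.8 N of weight is carried. Lifting straight up, clear of the stand.

Scaled: -0.085 m / 0.8 = -0.1063, -0.07 m / 0.8 = -0.0875.

Emit:
move_arm:
  motion:
    - [0,0,0,0,0,-0.0188,0.025]
    - [0,0,0,0,0,-0.0375,0.025]
    - [0,0,0,0,0,-0.0625,0.025]
    - [0,0,0,0,0,-0.0875,0.025]
    - [0,0,0,0,0,-0.1063,0.025]
    - [0,0,0,0,0,-0.1063,0.025]

```text
clock: 6.12
eef_pos: [518.2, 270.9, 253.9]
tcp_rot: [-3.14, -0.002, -0.212]
contact_force: [-0.9, 0.0, -1.6]
opening: 0.331
grasp_force: 69.7
```

Run:
```python
from h import *
s=sensors.sense(); print(s["contact_force"],s["grasp_force"])
go([527.5,-52.6,255],-0.212)
im,d,K,T=grab("wrist"); np.savez("w4",im=im,d=d,K=K,T=T)
W=cloud(d,K,T); R=Ro.from_euler("xyz",s["tcp_rot"])
L=R.inv().apply((W-s["eef_pos"]).reshape(-1,3)).reshape(W.shape)  # tool frame
m=(abs(L[...,1])<25)&(L[...,0]>-15)&(L[...,0]<45)&(L[...,2]>40)&(L[...,2]<125)
z=L[...,2][m]; print(np.histogram(z,np.arange(40,126,5)))
r=m&(L[...,2]>95)&(L[...,2]<112); p=L[r]; print(len(p),p.min(0),p.max(0),np.median(p,0))
v,u=np.nonzero(r); print(u.min(),u.max(),v.min(),v.max())
u0,v0=200,130; cv2.imwrite("pics/w4.png",cv2.resize(im[100:240,180:330,::-1],None,fx=4,fy=4,interpolation=cv2.INTER_CUBIC))
```

```text
[-0.87088225  0.04621443 -1.64797226] 69.65784788131714
at [518.2 270.9 253.9] [-3.14e+00 -2.00e-03 -2.12e-01] q [0.48 0.27 1.7  0.   1.17 2.26] t 6.125
turn [-0.0016 -0.0018  0.0001] shift mm [ 77.1 314.3  -1.5]
(array([257, 200, 130,  67,  32,  32,  53,  43,  39,  36,  34,  24,   6,
       626,  15,   0,   0]), array([ 40,  45,  50,  55,  60,  65,  70,  75,  80,  85,  90,  95, 100,
       105, 110, 115, 120, 125]))
671 [ -5.54422386 -19.36447136  95.00251598] [ 28.11244574  20.53086992 111.53102308] [ 14.54943406   0.58965065 107.74316157]
228 278 149 193
```

View pics/w4.png

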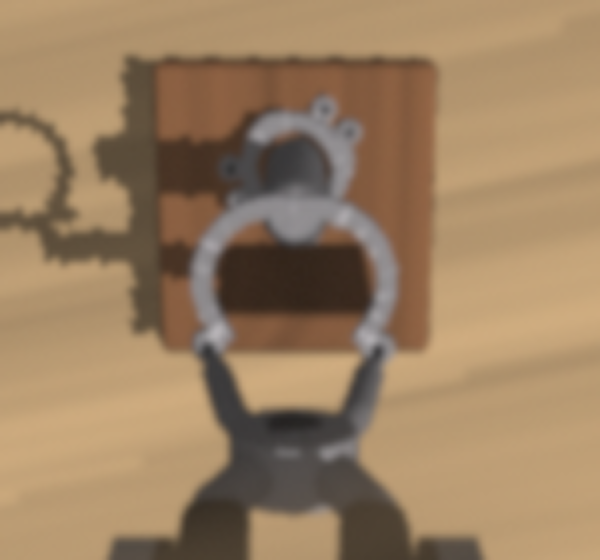

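The pliers are off the stand, and the spread ring shows clearly at crop (295,290), free of the peg and back rest. Moving over the target reel.

Emit:
move_arm:
  motion:
    - [0,0,0,0.0069,0.0275,0,0.025]
    - [0,0,0,0.0206,0.0825,0,0.025]
    - [0,0,0,0.0356,0.1438,0,0.025]
    - [0,0,0,0.0513,0.2063,0,0.025]
    - [0,0,0,0.0669,0.2688,0,0.025]
    - [0,0,0,0.0813,0.3263,0,0.025]
    - [0,0,0,0.0913,0.3688,0,0.025]
    - [0,0,0,0.0968,0.3888,0,0.025]

```text
clock: 7.18
eef_pos: [526.8, -52.2, 251.5]
tcp_rot: [3.141, 0.002, -0.214]
contact_force: [-0.2, 0.3, -1.9]
opening: 0.333
grasp_force: 69.7
```

Scaled: 0.035 m / 0.8 = 0.0438, 0.025 m / 0.8 = 0.0313.

Emit:
move_arm:
  motion:
    - [0,0,0,0,0,0.0125,0.025]
    - [0,0,0,0,0,0.0313,0.025]
    - [0,0,0,0,0,0.0438,0.025]
    - [0,0,0,0,0,0.0438,0.025]

```text
clock: 7.68
eef_pos: [527.2, -49.0, 215.9]
tcp_rot: [3.141, 0.002, -0.211]
contact_force: [0.5, -0.0, -2.2]
opening: 0.335
grasp_force: 69.7
```

```bash
cat > m.py <<'E'
from h import *
from scipy.optimize import least_squares
def circ(p):
    f=lambda q:np.hypot(p[:,0]-q[0],p[:,1]-q[1])-q[2]
    return least_squares(f,[*p.mean(0)[:2],14],loss="soft_l1",f_scale=0.5).x
def measure(tag,zr=(104,113.5),zs=80.0):
    s=sensors.sense(); im,d,K,T=grab("wrist"); np.savez(tag,im=im,d=d,K=K,T=T)
    W=cloud(d,K,T); R=Ro.from_euler("xyz",s["tcp_rot"]); tl=lambda w:R.inv().apply((w-s["eef_pos"]).reshape(-1,3)).reshape(w.shape)
    L=tl(W); m=(abs(L[...,1])<22)&(L[...,0]>0)&(L[...,0]<45)&(L[...,2]>zr[0])&(L[...,2]<zr[1])
    p=L[m]; A=np.c_[p[:,:2],np.ones(len(p))]; k=np.linalg.lstsq(A,p[:,2],rcond=None)[0]
    print("ring top n",len(p),"med z",np.median(p[:,2]).round(2),"slopes",k[:2].round(3))
    cs,_=cv2.findContours(cv2.morphologyEx(m.astype(np.uint8),cv2.MORPH_CLOSE,np.ones((3,3))),cv2.RETR_CCOMP,cv2.CHAIN_APPROX_NONE)
    zt=np.median(p[:,2]); n=R.apply([0,0,zt])[2]+s["eef_pos"][2]
    pts=tl(np.array([ray(u,v,K,T,n) for u,v in np.vstack([c[:,0] for c in cs])]))
    c0=p[:,:2].mean(0); 
    pts=pts[pts[:,0]>4]; r=np.hypot(*(pts[:,:2]-[c0[0],c0[1]]).T)
    big=circ(p); r=np.hypot(*(pts[:,:2]-big[:2]).T)
    for nm,q in(("mid",p),("in",pts[r<big[2]]),("out",pts[r>big[2]])): print(" circle",nm,len(q),circ(q).round(2))
    g=(W[...,2]>zs)&(W[...,2]<86)&(np.hypot(W[...,0]-541.5,W[...,1]+52.6)<20)
    c,_=cv2.findContours(g.astype(np.uint8),cv2.RETR_EXTERNAL,cv2.CHAIN_APPROX_NONE)
    if c:
        e=max(c,key=cv2.contourArea)[:,0]; q=np.array([ray(u,v,K,T,82) for u,v in e]); print("spindle world",circ(q).round(2),"mean z",W[g][:,2].mean().round(1),"in tool",tl(np.array([[*circ(q)[:2],82]])).round(2))
    print("tcp",s["eef_pos"].round(2),s["tcp_rot"].round(4),s["contact_force"].round(2),s["clock"])
    return im
E
python3 - <<'E'
from m import *
im=measure("w5")
cv2.imwrite("pics/w5.png",cv2.resize(im[100:240,180:330,::-1],None,fx=4,fy=4,interpolation=cv2.INTER_CUBIC))
E
```

```text
ring top n 539 med z 107.82 slopes [0.005 0.007]
 circle mid 539 [ 9.62  0.77 17.77]
 circle in 73 [ 8.83  0.74 16.42]
 circle out 87 [ 9.29  0.73 19.75]
spindle world [537.83 -53.1    9.24] mean z 82.1 in tool [[ 11.63   1.8  133.91]]
tcp [527.15 -48.95 215.94] [ 3.1414e+00  2.4000e-03 -2.1080e-01] [ 0.48 -0.03 -2.21] 7.675
```

View pics/w5.png

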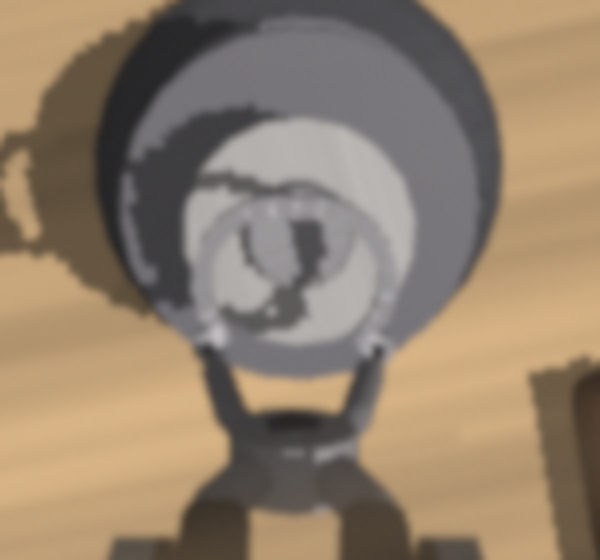

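The ring is level (slopes below 0.01) and hovers over the reel, but it hides part of the spindle (crop (300,235)). I'll back off 25 mm so the same camera sees the whole spindle next to the ring.

Scaled: -0.025 m / 0.8 = -0.0313, -0.012 m / 0.8 = -0.015.

Emit:
move_arm:
  motion:
    - [0,0,0,-0.015,0,0,0.025]
    - [0,0,0,-0.0313,0,0,0.025]
    - [0,0,0,-0.0313,0,0,0.025]
    - [0,0,0,-0.0313,0,0,0.025]

```text
clock: 8.22
eef_pos: [503.7, -44.6, 217.7]
tcp_rot: [-3.141, -0.001, -0.212]
contact_force: [-0.4, -0.7, -1.9]
opening: 0.334
grasp_force: 69.7
```

Run:
```python
from m import *
im=measure("w6",zs=79.7)
d=np.load("w6.npz"); K,T=d["K"],d["T"]; s=sensors.sense(); R=Ro.from_euler("xyz",s["tcp_rot"])
W=cloud(d["d"],K,T)
z=s["eef_pos"][2]-107.8
for u,v in((232.5,186),(273.75,186)): print("tip",R.inv().apply(ray(u,v,K,T,z)-s["eef_pos"]).round(2))
L=R.inv().apply((W-s["eef_pos"]).reshape(-1,3)).reshape(W.shape)
# plier tips / jaws between joint and ring: x vs height
for a,b in((20,35),(35,50),(50,65),(65,80),(80,95),(95,104)):
    m=(abs(L[...,1])<25)&(L[...,0]>-25)&(L[...,0]<20)&(L[...,2]>a)&(L[...,2]<b); p=L[m]
    if len(p): print((a,b),len(p),np.percentile(p[:,0],[5,50,95]).round(1),np.percentile(p[:,1],[2,50,98]).round(1))
# ring extents and mask cross-sections
m=(abs(L[...,1])<24)&(L[...,0]>-12)&(L[...,0]<45)&(L[...,2]>104)&(L[...,2]<113.5); p=L[m]
for x0 in range(-10,30,3):
    q=p[(p[:,0]>=x0)&(p[:,0]<x0+3)]
    if len(q): a=np.sort(q[:,1]); l,r=a[a<0.7],a[a>0.7]; print(x0,[np.round([g.min(),g.max()],1).tolist() for g in(l,r) if len(g)])
# cap edge
g=(W[...,2]>74)&(W[...,2]<86)&(np.hypot(W[...,0]-541.5,W[...,1]+52.6)<35); print("cap",g.sum())
cv2.imwrite("pics/w6.png",cv2.resize(im[70:220,180:330,::-1],None,fx=4,fy=4,interpolation=cv2.INTER_CUBIC))
```

```text
ring top n 545 med z 107.89 slopes [0.004 0.006]
 circle mid 545 [ 9.64  0.73 17.84]
 circle in 74 [ 8.98  0.72 16.37]
 circle out 88 [ 9.41  0.7  19.71]
spindle world [540.4  -53.76  11.19] mean z 82.0 in tool [[ 37.71   1.26 135.76]]
tcp [503.65 -44.58 217.72] [-3.1415e+00 -1.1000e-03 -2.1190e-01] [-0.37 -0.66 -1.91] 8.225
tip [ -1.92 -15.67 107.8 ]
tip [ -1.9   17.04 107.8 ]
(20, 35) 216 [-2.9  0.1  2. ] [-13.8  -5.2  15.7]
(35, 50) 591 [-8.5 -1.4  1.2] [-9.6  0.7 11.4]
(50, 65) 230 [-1.9  1.   2. ] [-9.5  0.7 10.9]
(65, 80) 125 [-4.8 -2.3 -1.4] [-13.4  -8.2  14.8]
(80, 95) 111 [-4.3 -2.3 -1.5] [-15.8  -9.5  17.1]
(95, 104) 27 [-4.  -2.6 -1.9] [-16.7 -11.6  17.6]
-7 [[-18.5, -13.7], [14.9, 20.5]]
-4 [[-19.3, -12.1], [13.3, 20.4]]
-1 [[-19.3, -11.3], [12.4, 19.7]]
2 [[-17.4, -12.8], [14.8, 19.5]]
5 [[-19.0, -15.1], [16.3, 20.2]]
8 [[-19.0, -15.7], [17.0, 20.2]]
11 [[-19.0, -15.7], [17.0, 20.1]]
14 [[-18.9, -14.9], [16.1, 20.0]]
17 [[-17.3, -11.8], [13.7, 19.2]]
20 [[-15.9, -8.7], [7.5, 17.7]]
23 [[-13.3, 0.6], [1.4, 15.3]]
26 [[-9.4, 0.6], [1.4, 11.3]]
cap 2497
```

View pics/w6.png

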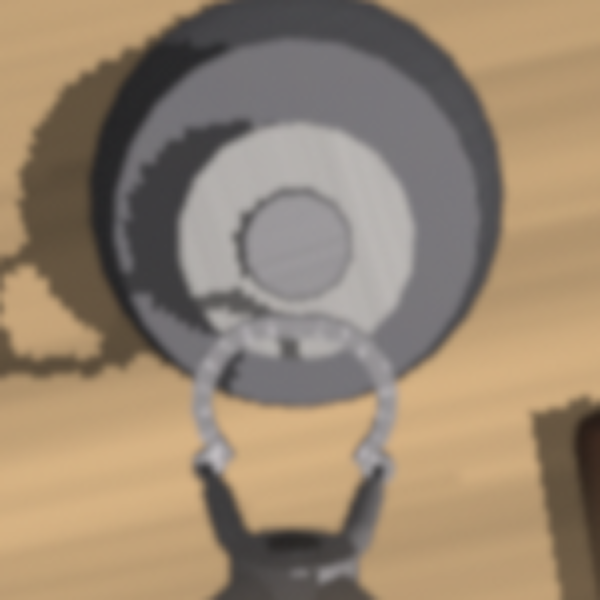

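The spindle is now fully visible at crop (298,244), with the ring at crop (297,400). In tool axes the wrist camera puts the spindle at (37.7, 1.3) and the ring centre at about (10.9, 0.7). That means a shift of +26.8 and +0.6 mm, which I'll check just above the spindle.

Scaled: 0.0265 m / 0.8 = 0.0331, 0.02 m / 0.8 = 0.025.

Emit:
move_arm:
  motion:
    - [0,0,0,0.0125,0.0004,0,0.025]
    - [0,0,0,0.025,0.0008,0,0.025]
    - [0,0,0,0.0331,0.0008,0,0.025]
    - [0,0,0,0.0331,0.0008,0.0075,0.025]
    - [0,0,0,0.0331,0.0008,0.0175,0.025]
    - [0,0,0,0.0331,0.0008,0.025,0.025]
    - [0,0,0,0.0331,0.0008,0.025,0.025]
    - [0,0,0,0.0331,0.0008,0.025,0.025]

```text
clock: 9.28
eef_pos: [529.3, -50.7, 197.4]
tcp_rot: [-3.142, -0.0, -0.212]
contact_force: [0.6, 0.2, -2.0]
opening: 0.334
grasp_force: 69.7
```

Run:
```python
from m import *
d=np.load("w6.npz"); print("w6 cap",ray(254.25,129.6,d["K"],d["T"],78).round(1),"spindle",ray(254.5,131,d["K"],d["T"],82).round(1))
im=measure("w7",zs=79.7)
cv2.imwrite("pics/w7.png",cv2.resize(im[130:230,190:320,::-1],None,fx=6,fy=6,interpolation=cv2.INTER_CUBIC))
```

```text
w6 cap [541.  -54.2  78. ] spindle [540.3 -54.3  82. ]
ring top n 551 med z 107.84 slopes [-0.001  0.008]
 circle mid 551 [ 9.62  0.71 17.79]
 circle in 80 [ 8.96  0.77 16.25]
 circle out 88 [ 9.41  0.69 19.7 ]
spindle world [540.46 -53.72  11.09] mean z 82.1 in tool [[ 11.57   0.59 115.4 ]]
tcp [529.26 -50.71 197.4 ] [-3.1416e+00 -1.0000e-04 -2.1200e-01] [ 0.56  0.21 -1.99] 9.275
```

View pics/w7.png

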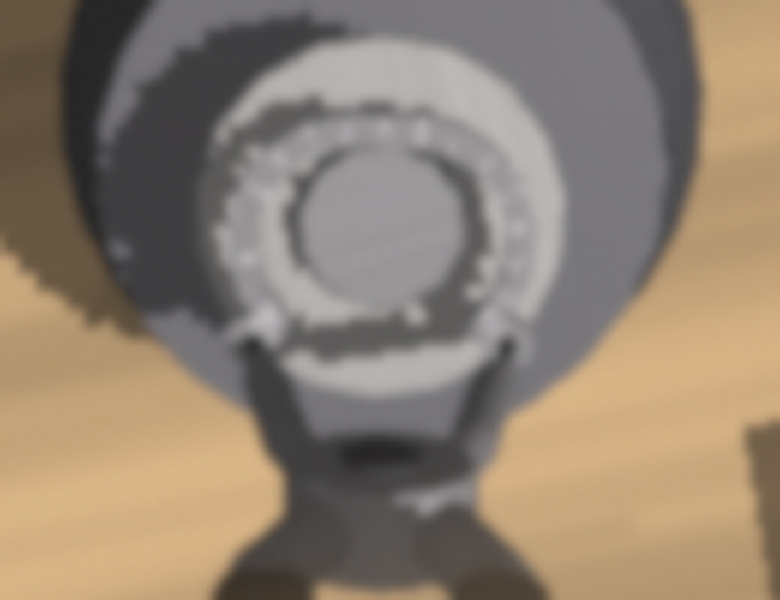

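Spindle (crop (383,228)) and ring agree to about 0.7 mm in x and 0.1 mm in y. I'll shift 0.6 mm in x and go down slowly.

Emit:
move_arm:
  motion:
    - [0,0,0,0.0008,0,0,0.025]
    - [0,0,0,0.0008,0,0.0025,0.025]
    - [0,0,0,0.0008,0,0.005,0.025]
    - [0,0,0,0.0008,0,0.0075,0.025]
    - [0,0,0,0.0008,0,0.01,0.025]
    - [0,0,0,0.0008,0,0.0125,0.025]
    - [0,0,0,0.0008,0,0.0138,0.025]
    - [0,0,0,0.0008,0,0.0138,0.025]

```text
clock: 10.32
eef_pos: [529.9, -50.8, 186.4]
tcp_rot: [-3.142, -0.0, -0.212]
contact_force: [-0.7, -0.2, 2.3]
opening: 0.334
grasp_force: 70.1
```

The ring has passed the chamfer and the cap spring resists with about 4 N, with no side load. Pushing on to the stop.

Scaled: 0.0075 m / 0.8 = 0.0094, 0.007 m / 0.8 = 0.0088.

Emit:
move_arm:
  motion:
    - [0,0,0,0,0,0.0025,0.025]
    - [0,0,0,0,0,0.005,0.025]
    - [0,0,0,0,0,0.0069,0.025]
    - [0,0,0,0,0,0.0088,0.025]
    - [0,0,0,0,0,0.0094,0.025]
    - [0,0,0,0,0,0.0094,0.025]

```text
clock: 11.08
eef_pos: [529.9, -50.8, 179.0]
tcp_rot: [-3.142, -0.0, -0.212]
contact_force: [-2.1, 0.5, 5.7]
opening: 0.332
grasp_force: 70.5
```

Scaled: 0.0005 m / 0.8 = 0.0006.

Emit:
move_arm:
  motion:
    - [0,0,0,0,0,0.0006,0.025]
    - [0,0,0,0,0,0.0006,0.025]

```text
clock: 11.32
eef_pos: [530.0, -50.9, 178.9]
tcp_rot: [-3.142, -0.001, -0.212]
contact_force: [-2.6, 0.1, 10.0]
opening: 0.332
grasp_force: 71.0
```

Run:
```python
from m import *
im=measure("w8",zr=(102,113.5),zs=79.7)
d=np.load("w8.npz"); W=cloud(d["d"],d["K"],d["T"])
r=np.hypot(W[...,0]-540.5,W[...,1]+53.7); c=W[(r<24)&(r>20.5)&(W[...,2]>60)]; print("cap top z",len(c),np.percentile(c[:,2],[10,50,90]).round(1))
c=W[(r<18.5)&(r>15)&(W[...,2]>60)&(W[...,2]<76)]; print("ring top z",len(c),np.percentile(c[:,2],[10,50,90]).round(1))
s=sensors.sense(); print(s["contact_force"],s["wrist_torque"])
cv2.imwrite("pics/w8.png",cv2.resize(im[130:230,190:320,::-1],None,fx=6,fy=6,interpolation=cv2.INTER_CUBIC))
```

```text
ring top n 1568 med z 110.23 slopes [ 0.039 -0.002]
 circle mid 1568 [11.98  0.4  17.94]
 circle in 55 [ 7.81  0.63 12.79]
 circle out 105 [13.14  0.27 22.35]
spindle world [540.77 -53.78  11.29] mean z 82.1 in tool [[11.04  0.57 96.95]]
tcp [530.05 -50.89 178.94] [-3.1415e+00 -6.0000e-04 -2.1200e-01] [-2.64  0.12  9.98] 11.325
cap top z 3985 [ 68.4 233.  262.5]
ring top z 598 [67.9 70.4 71.7]
[-3.06647416  0.26899466 10.35663412] [ 0.03745678  0.63179694 -0.06642319]
```

View pics/w8.png

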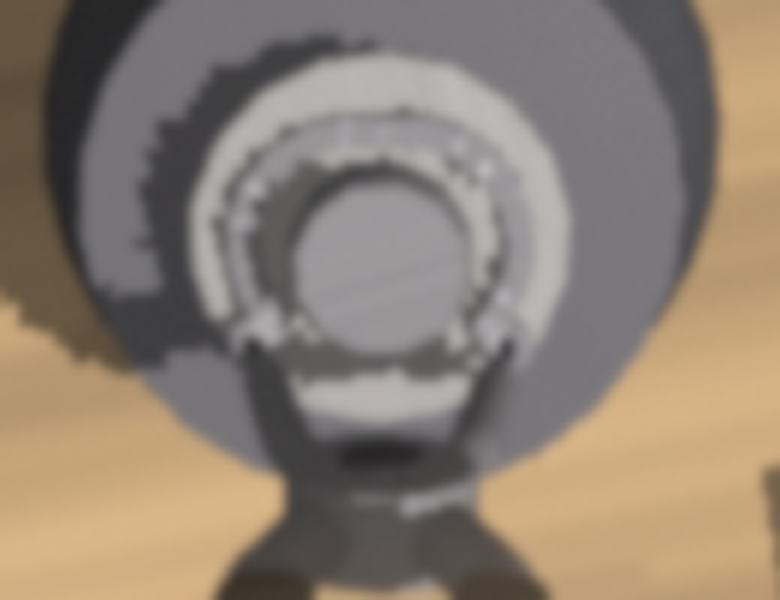

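The cap top is at 68.4, the ring top is at about 71 (so its underside is at 68), and the spindle is centred in the ring within 0.3 mm. The push is about 12 N, above the 6 N spring force, so the cap is at its stop. I'll let it settle, check it's steady, and hand in.

Emit:
move_arm:
  motion:
    - [0,0,0,0,0,0,0.025]
    - [0,0,0,0,0,0,0.025]
    - [0,0,0,0,0,0,0.025]
    - [0,0,0,0,0,0,0.025]

```text
clock: 11.88
eef_pos: [530.0, -50.9, 178.9]
tcp_rot: [-3.142, -0.001, -0.212]
contact_force: [-3.0, -0.1, 10.2]
opening: 0.333
grasp_force: 71.0
```

Run:
```python
from h import *
s=sensors.sense(); print(s["eef_pos"],s["contact_force"],s["opening"],abs(s["qvel"]).max())
if 6<s["contact_force"][2]<25 and abs(s["eef_pos"][2]-178.9)<0.8: print(order.sign_off())
```

```text
[530.01715282 -50.87234392 178.92845465] [-2.95011782 -0.12915943 10.21096042] 0.33264628418044395 0.002032584133147687
the job is handed in; nothing more can be done
None
```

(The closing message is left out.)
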